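# Fold away the splash guard

### The job

Fold away the three-leaf splash guard that stands out over the sink, by its knobs, so that the sink is free again. First fold the outer leaf flat in against the middle leaf, then swing the two together fully home against the fixed leaf, and last turn the keeper bar across the tops of the folded leaves to lock them. Leave the glass, the tally counter, the length gauge and the bottle standing where they are.

Things in the scene. Friction and masses are not known exactly. Their poses are not given: they have to be found in the camera images.
- guard: fixed leaf of the aluminium splash guard, stuck to the worktop: upright sheet 134 mm long (along its x), 8 mm thick (y), top 165 mm above the worktop, on a 6 mm foot plate. Origin on the worktop under the middle of the sheet, z up. The other leaves are on its +y side, over the sink; folded, the outer leaf lies parallel to it at y = 18 mm and the middle leaf at y = 36 mm.
- middle_leaf (a joint): angle of the middle leaf (upright sheet 112 mm long, 8 mm thick, top 165 mm above the worktop): 0 = folded parallel to the fixed leaf (hard stop), 1.3 to 1.6 as it stands open at first; grows as the leaf turns counter-clockwise seen from above. Stiff hinge: stays where it is left, takes about 0.2 N m (3 N at its knob).
- middle_hinge (a point): the upright hinge axis of the middle leaf, at the height of the leaf tops, at x = -67, y = 36 mm of guard
- middle_knob (a point): knob on top of the middle leaf, 64 mm from middle_hinge along the leaf: a black round upright knob, 14 mm in diameter and 40 mm tall; this point is at half its height, 20 mm above its foot (185 mm above the worktop)
- outer_leaf (a joint): angle of the outer leaf (108 mm long, 8 mm thick, same height), hinged to the end of the middle leaf: 0 = folded back flat beside the middle leaf, 18 mm from it on the fixed leaf's side (hard stop); 1.15 to 1.4 at first; grows as it turns counter-clockwise against the middle leaf, seen from above. Stiff hinge: stays where it is left, takes 0.12 N m (1.2 N at its knob).
- outer_hinge (a point): the upright hinge axis of the outer leaf, at the height of the leaf tops; it moves with the middle leaf, 115 mm along it from middle_hinge and 18 mm to the side of the fixed leaf
- outer_knob (a point): knob on top of the outer leaf, 101 mm from outer_hinge along the leaf: a black round upright knob, 14 mm in diameter and 40 mm tall; this point is at half its height, 20 mm above its foot (185 mm above the worktop)
- keeper (a joint): angle of the keeper, a level steel bar 78 mm long, 16 mm wide, turning on the fixed leaf 6 to 11 mm above the leaf tops: 0 = along +y of guard, across the folded leaves (hard stop); 1.57 = along +x of guard, 1.9 = fully open; grows clockwise seen from above. Takes 0.06 N m (1 N at its knob); stays where it is left.
- keeper_hinge (a point): the upright axis of the keeper, on the top of the fixed leaf at x = +42 mm of guard, at the underside of the bar
- keeper_knob (a point): knob on the keeper bar, 55 mm from keeper_hinge: a black round upright knob, 14 mm in diameter and 40 mm tall; this point is at half its height, 20 mm above its foot (196 mm above the worktop)
- glass: clear drinking glass, 77 mm in diameter, 89 mm tall, a bystander; origin at the centre of its foot
- counter: hand tally counter, 55x73x29 mm, a bystander; origin at the centre of its underside
- gauge: grey length gauge block with two posts, 28x50x22 mm, a bystander; origin at the centre of its underside
- bottle_1: water bottle with green cap, 77 mm in diameter, 288 mm tall, standing at the back, a bystander; origin at the centre of its foot

How it is judged:
By the outcome, as a careful person would: the job done as asked, in the order asked, and still so for the second after the job is handed in, with the robot touching nothing.
It also fails if it takes over 61 s, if anything falls off the work surface, if the arm or the gripper's body presses on something with over 40 N, if the wrist force passes 120 N, or if a joint passes its speed limit or range.

### The arm

A 7-joint arm with a two-finger parallel gripper is mounted at the origin on a cart in front of the work surface, level with it; the furniture and walls round the work are solid. World frame = base frame: x ahead of the robot, y to its left, z up, the work surface at z = 0. Lengths are in m, angles in rad, forces in N, time in s.
With the tool pointing down it reaches from about 0.4 to 0.85 m from the base axis. Payload 4.5 kg.
Tool frame: the origin (TCP) lies midway between the tips of the shut fingers; the grasp point (between the pads) lies 19 mm behind it (r.grip_point_offset is the distance from the TCP to the grasp point, in m); z points along the fingers, y is the line along which they close (so a half turn about z gives the same grasp; the last joint's range is limited). The gripper opens to 88 mm and grips with 3 to 60 N. Pads are 18 mm wide; open, the fingers measure 123 mm over their backs; the gripper's body (75 mm by 187 mm) begins 45 mm behind the grasp point.
Start: joints at [-1.254, 0.689, -0.195, 1.565, 0.157, 0.902, -0.215], TCP at [0.174, 0.6, 0.239] pointing down, gripper open.
Joint ranges: [-3.01, 3.01], [-0.46, 2.08], [-1.47, 1.51], [0.13, 2.56], [-1, 4.14], [0.04, 2.09], [-2.66, 2.66]. Speed limits (rad/s): [2.57, 2.57, 3.14, 3.14, 3.14, 3.14, 3.14].

### API

Orientations are given as a unit quaternion [x, y, z, w].
In Python, from plant import r, optics gives the robot as it stands.
- The arm moves only by the shell command python3 -m pendant 'ROWS' [OPENING] [FORCE]. ROWS is JSON, a list of rows, each a list of 6 numbers: the shift along the tool's x, y, z as a fraction of full scale, then the turn, a rotation vector about the tool's x, y, z as a fraction of full scale. A call has 1 to 5 rows; each row shifts and turns the commanded pose from where the row before left it, along the tool's axes as they then stand; what a row does not reach is not made up. Full scale, the value 1, is 0.025 m for a shift and pi rad for a turn. A row lasts 1/12 s, in which the tool goes at most 41.7 mm and 7.16 degrees, less where a joint would pass 70% of its speed; a pose out of reach is approached as far as the arm can. A call with a number of a shift or a turn outside -1 to 1 is refused whole. A call with a gripper value outside its range is refused whole. OPENING is the opening, from -1 (shut) to 1 (fully open), set as the call begins (- or left out, the last holds). The fingers move at their own pace and stop on an object; FORCE is the grip in N (left out, the last holds). Time passes only in rows, so rows that do not move let the fingers close. It gives the time, the measured TCP pose, the force, the opening and the grip force at its end, in the units of the state.
- r.get_state(): the state, without advancing time (a new reading comes with each control period).
- optics.snapshot(name): name is "side" or "top" or "wrist"; returns (picture, depth): 420x560x3 uint8, blue, green, red; 420x560 float32, m along the optical axis (not along the pixel's ray), 0 where there is no reading.
- optics.calibration(name): a dict with "vfov" (degrees; the focal length in pixels is half the picture's height over the tangent of half this angle, whatever the lens; pixels are square), "cx", "cy" (the principal point, pixels), "cam_to_world" (4x4, takes a point from camera to world coordinates); the wrist camera has in their place "tool_from_camera" (4x4, takes a point from camera to tool coordinates, whose origin is the TCP and whose axes are the flange's). Camera axes: x right, y up, looking along -z (the intrinsics and any distortion apply to the point x, -y, -z); pixel columns grow to the right and rows downward; lengths in m; the calibration is good to about 2 mm. A picture is of the moment at which its call begins: read the wrist's pose just before it. calibration takes no time and is no camera call.
- r.finish_job(): hands the job in; it is judged then, once.
The state is a dict: "clock": time; "q": joint angles; "qd": joint speeds; "joint_torque": joint torques, N m; "tool_pos": TCP position; "eef_rot": TCP orientation; "contact_force": force on the tool from outside, world axes, zero at the start; "moment": the same for the moment, N m; "opening": opening from 0.0 (shut) to 1.0 (fully open); "finger_force": force on a finger pad.
Only numpy, scipy, OpenCV 4.12 (cv2) and the standard library are available. Lean on these libraries where they do the work, as an engineer would, in place of code of your own. Each camera call takes 0.05 s, during which the arm holds its last target. There are 200 camera calls.

## Working session

There is one attempt and no reset: what is moved stays moved. The work goes in short steps, Python scripts to look and compute and a shell command to move; the robot and the scene stay as the last step left them, time stands still between calls to the robot, and variables do not carry over. Pictures are saved under pics/ and viewed, at most 10 in all, crops included, and the job is handed in when it is done.

```bash
mkdir -p pics; ls
python3 - <<'E'
from plant import r, optics
import cv2,numpy as np
s=r.get_state();print(s['clock'],s['tool_pos'],s['eef_rot'],s['opening'],s['contact_force'])
ims=[]
for n in("side","top"):
    c=optics.calibration(n);print(n,c)
    p,d=optics.snapshot(n);np.savez('%s0.npz'%n,p=p,d=d);cv2.imwrite('pics/%s0.png'%n,p)
E
```

```text
pics
0.0 [0.17427562 0.59953519 0.23790116] [ 1.40878112e-01  9.90026499e-01 -9.41659159e-04 -5.64622530e-05] 0.9945194179941726 [0.38982727 1.19862514 0.58499145]
side {'vfov': 44.052411908072386, 'cx': 274.1330676287739, 'cy': 208.5582478786095, 'cam_to_world': array([[ 0.74098266,  0.36230388, -0.56540304, -0.2090252 ],
       [-0.67134371,  0.3801533 , -0.63622409, -0.80644995],
       [-0.01556663,  0.85101079,  0.52491743,  0.83163419],
       [ 0.        ,  0.        ,  0.        ,  1.        ]])}
top {'vfov': 51.74983324926376, 'cx': 282.59011988268384, 'cy': 210.89120800669443, 'cam_to_world': array([[ 0.06980801,  0.97460999, -0.21274917,  0.33729244],
       [-0.9975585 ,  0.06778023, -0.01681922,  0.03883577],
       [-0.00197199,  0.21340386,  0.97696208,  1.09885439],
       [ 0.        ,  0.        ,  0.        ,  1.        ]])}
```

View pics/side0.png

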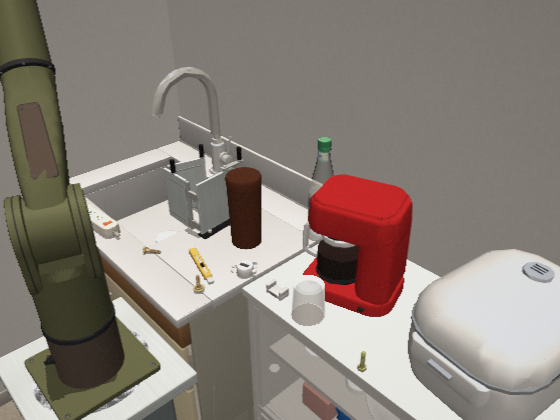

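View pics/top0.png

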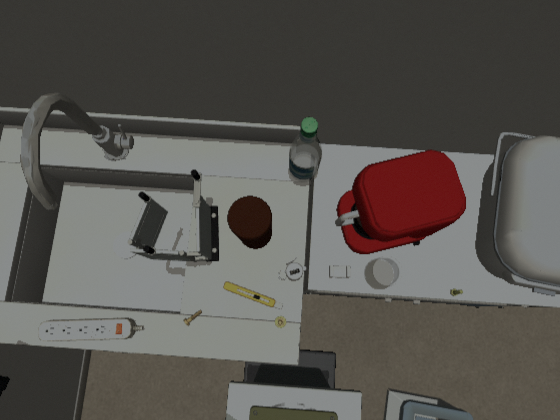

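```bash
cat > h.py <<'E'
import numpy as np,cv2
from plant import r,optics
def cloud(n,p,d):
    c=optics.calibration(n);h,w=d.shape;f=h/2/np.tan(np.radians(c['vfov'])/2)
    v,u=np.mgrid[:h,:w];P=np.stack([(u-c['cx'])/f*d,-(v-c['cy'])/f*d,-d],-1)
    M=c['cam_to_world'];W=P@M[:3,:3].T+M[:3,3];W[d==0]=np.nan;return W
def knobs(n,p,d,zmin=.168,zmax=.225):
    W=cloud(n,p,d);m=(p.max(-1)<60)&(W[...,2]>zmin)&(W[...,2]<zmax)
    k,l,st,ce=cv2.connectedComponentsWithStats(m.astype(np.uint8))
    for i in range(1,k):
        if st[i,4]>8:
            q=W[l==i];print(n,ce[i].round(),st[i,4],'med',np.median(q,0).round(3),'min',q.min(0).round(3),'max',q.max(0).round(3))
def grab(n):
    p,d=optics.snapshot(n);return p,d
E
python3 - <<'E'
from h import *
for n in('side','top'):
    z=np.load(n+'0.npz');knobs(n,z['p'],z['d'])
z=np.load('top0.npz');cv2.imwrite('pics/c.png',cv2.resize(z['p'][150:280,110:290],None,fx=4.4,fy=4.4,interpolation=2))
W=cloud('top',z['p'],z['d'])
m=(abs(W[...,2]-.165)<.006);v,u=np.nonzero(m[150:280,110:230]);
q=W[150:280,110:230][m[150:280,110:230]]
np.save('tops.npy',q);print(len(q))
im=np.zeros((420,560),np.uint8)
im[m]=255;m2=abs(W[...,2]-.175)<.004;im[m2]=130;
cv2.imwrite('pics/m.png',cv2.resize(im[150:280,110:290],None,fx=4.4,fy=4.4,interpolation=0))
# around objects
b=W[...,2]>.15
print(np.nanmedian(W[190:250,215:219],axis=(0,1)))
E
```

```text
side [201. 150.] 47 med [0.545 0.355 0.191] min [0.54  0.349 0.169] max [0.553 0.365 0.208]
side [239. 153.] 52 med [0.598 0.249 0.2  ] min [0.592 0.242 0.18 ] max [0.606 0.257 0.217]
side [172. 166.] 54 med [0.431 0.33  0.19 ] min [0.425 0.325 0.17 ] max [0.439 0.339 0.207]
side [244. 190.] 386 med [0.487 0.091 0.186] min [0.466 0.076 0.168] max [0.54  0.151 0.207]
side [ 76. 310.] 1625 med [-0.013 -0.056  0.197] min [-0.064 -0.066  0.168] max [0.057 0.01  0.225]
top [283. 104.] 6362 med [0.781 0.068 0.198] min [ 0.778 -0.563  0.168] max [0.784 0.733 0.225]
top [ 86. 122.] 215 med [0.702 0.504 0.198] min [0.696 0.497 0.168] max [0.723 0.524 0.225]
top [296. 139.] 24 med [0.699 0.036 0.201] min [0.69  0.032 0.169] max [0.708 0.043 0.223]
top [317. 140.] 20 med [ 0.694 -0.01   0.21 ] min [ 0.686 -0.016  0.176] max [ 0.705 -0.005  0.225]
top [195. 175.] 64 med [0.599 0.248 0.206] min [0.594 0.243 0.177] max [0.606 0.258 0.217]
top [381. 222.] 356 med [ 0.512 -0.126  0.213] min [ 0.484 -0.292  0.187] max [ 0.602 -0.091  0.225]
top [144. 196.] 59 med [0.546 0.355 0.198] min [0.541 0.351 0.169] max [0.553 0.363 0.207]
top [249. 218.] 1556 med [0.512 0.123 0.208] min [0.468 0.077 0.168] max [0.559 0.171 0.214]
top [148. 249.] 70 med [0.433 0.329 0.202] min [0.425 0.325 0.169] max [0.44  0.338 0.207]
563
[0.54194282 0.22604858 0.00384506]
```

View pics/c.png

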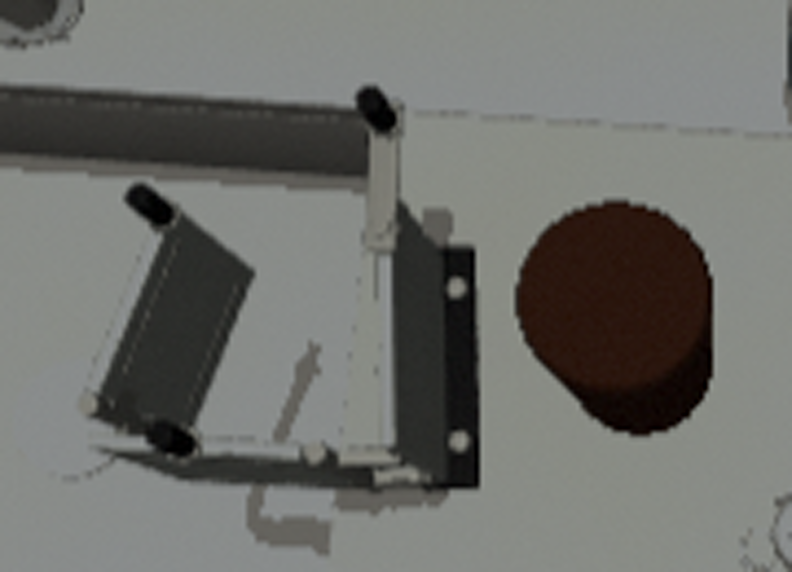

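```bash
cat > fit.py <<'E'
from h import *
from scipy.optimize import least_squares
def model(p):
    x,y,a,tm,to,tk=p;R=lambda t:np.array([[np.cos(t),-np.sin(t)],[np.sin(t),np.cos(t)]])
    G=lambda v:np.array([x,y])+R(a)@np.array(v,float)
    mh=np.array([-.067,.036]);u=R(tm)@[1,0]
    mk=mh+.064*u; oh=mh+.115*u+.018*(R(tm)@[0,-1]); uo=-(R(tm+to)@[1,0]); ok=oh+.101*uo
    kk=np.array([.042,0])+.055*np.array([np.sin(tk),np.cos(tk)])
    return dict(O=G(ok),M=G(mk),K=G(kk),oh=G(oh),mh=G(mh),kh=G([.042,0]),c=G([0,0]),R=R(a))
E
python3 - <<'E'
from fit import *
z=np.load('top0.npz');W=cloud('top',z['p'],z['d']);q=np.load('tops.npy')
f=q[(abs(q[:,1]-.25)<.02)&(q[:,0]>.43)&(q[:,0]<.6)]
print('fixedtop',len(f),f.min(0),f.max(0))
for x0 in np.arange(.40,.60,.02):
    g=f[(f[:,0]>=x0)&(f[:,0]<x0+.02)]
    if len(g):print(x0.round(2),len(g),g[:,1].min().round(4),np.median(g[:,1]).round(4),g[:,1].max().round(4))
g=q[q[:,1]>.28]
for y0 in np.arange(.24,.40,.02):
    k=q[(q[:,1]>=y0)&(q[:,1]<y0+.02)&(q[:,0]<.46)]
    if len(k):print('mid',y0.round(2),len(k),k[:,0].min().round(4),np.median(k[:,0]).round(4),k[:,0].max().round(4),)
S=np.load('side0.npz');Ws=cloud('side',S['p'],S['d'])
for n,X in(('t',W),('s',Ws)):
  for a in np.arange(.2,.5,.05):
    m=(X[...,2]>a)&(X[...,2]<a+.05)&(X[...,1]>.15)&(X[...,1]<.75)&(X[...,0]<.75)&(X[...,0]>.3)
    if m.any():print(n,a.round(2),m.sum(),X[m].min(0).round(3),X[m].max(0).round(3))
m=(W[...,2]>.170)&(W[...,2]<.180)&(abs(W[...,1]-.25)<.03)&(W[...,0]>.5)&(W[...,0]<.6);print('bar',m.sum(),W[m].min(0),np.median(W[m],0),W[m].max(0))
E
```

```text
fixedtop 192 [0.43040756 0.23010152 0.15948142] [0.56509865 0.26906286 0.17090619]
0.42 16 0.2301 0.266 0.2691
0.44 35 0.2303 0.2337 0.2382
0.46 35 0.2309 0.2361 0.2404
0.48 36 0.2337 0.2383 0.2426
0.5 36 0.2357 0.2406 0.2447
0.52 28 0.2386 0.2433 0.2465
0.54 5 0.2377 0.2381 0.2385
0.56 1 0.2401 0.2401 0.2401
mid 0.26 32 0.4304 0.4349 0.4395
mid 0.28 36 0.4301 0.434 0.438
mid 0.3 33 0.43 0.4339 0.4381
mid 0.32 25 0.4251 0.4329 0.4411
mid 0.34 21 0.4292 0.4324 0.4372
mid 0.36 42 0.4293 0.434 0.4595
mid 0.38 20 0.4463 0.4512 0.4597
t 0.2 584 [0.427 0.15  0.2  ] [0.724 0.525 0.25 ]
t 0.25 451 [0.491 0.498 0.25 ] [0.723 0.524 0.3  ]
t 0.3 742 [0.504 0.497 0.3  ] [0.72  0.531 0.35 ]
t 0.35 1464 [0.531 0.497 0.35 ] [0.691 0.531 0.385]
s 0.2 296 [0.427 0.15  0.2  ] [0.726 0.531 0.25 ]
s 0.25 297 [0.49  0.495 0.25 ] [0.724 0.526 0.3  ]
s 0.3 402 [0.501 0.493 0.3  ] [0.722 0.527 0.35 ]
s 0.35 421 [0.531 0.49  0.35 ] [0.691 0.525 0.385]
bar 202 [0.53589981 0.23765691 0.17031294] [0.56707337 0.24675151 0.17579645] [0.59885423 0.25590645 0.179945  ]
```

View pics/m.png

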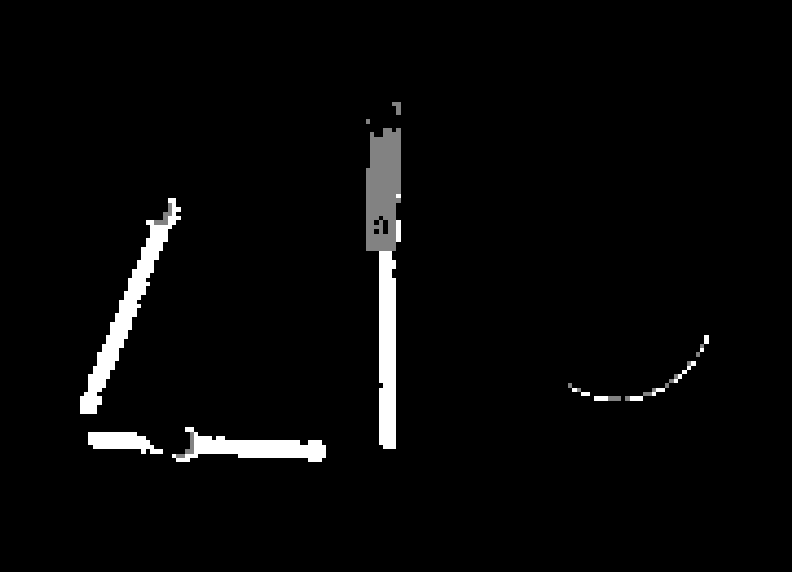

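```bash
cat > fit2.py <<'E'
from fit import *
from scipy.spatial.transform import Rotation as Ro
O,M,K=np.array([.5465,.3555]),np.array([.4325,.3305]),np.array([.599,.2495])
xs=np.array([.45,.47,.49,.51]);ys=np.array([.2340,.2361,.2383,.2406])
def res(p):
    m=model(p);n=m['R']@[0,1]
    l=(np.c_[xs,ys]-m['c'])@n
    e=m['c']+m['R']@[-.067,0]
    return np.r_[m['O']-O,m['M']-M,m['K']-K,l,e[0]-.432,(m['mh']-[.434,.2695])*.5]
s=least_squares(res,[.5,.24,.12,1.45,1.25,1.57]);p0=s.x
if __name__=='__main__':
    print(p0.round(4),(res(p0)*1000).round(1))
    for k,v in model(p0).items():
        if k!='R':print(k,v.round(4))
    st=r.get_state();print(Ro.from_quat(st['eef_rot']).as_matrix().round(3))
    a,tm,to,tk=p0[2:]
    print('outer dir deg',np.degrees(a+tm+to+np.pi)%360,'mid dir',np.degrees(a+tm),'keeper dir',np.degrees(a+np.pi/2-tk))
E
python3 fit2.py
```

```text
[0.5012 0.2393 0.1062 1.4545 1.3053 1.5748] [ 0.6 -0.2 -1.1  1.5 -1.3 -0.1  0.2  0.1  0.2  0.4  2.6 -1.6 -0.8]
O [0.5471 0.3553]
M [0.4314 0.332 ]
K [0.5977 0.2494]
oh [0.4499 0.3828]
mh [0.4308 0.268 ]
kh [0.543  0.2438]
c [0.5012 0.2393]
[[-0.96   0.279 -0.   ]
 [ 0.279  0.96  -0.002]
 [-0.    -0.002 -1.   ]]
outer dir deg 344.21185774282907 mid dir 89.424119467909 keeper dir 5.852915946102329
```

```bash
python3 -m pendant '[[-0.98,-0.71,-0.18,0,0,0],[-0.98,-0.71,-0.18,0,0,0],[-0.98,-0.71,-0.18,0,0,0],[-0.98,-0.71,-0.18,0,0,0],[-0.98,-0.71,-0.18,0,0,0]]' -0.3 5; python3 -m pendant '[[-0.98,-0.71,0,0,0,0],[-0.98,-0.71,0,0,0,0],[-0.98,-0.71,0,0,0,0],[-0.98,-0.71,0,0,0,0],[-0.98,-0.71,0,0,0,0]]'
cat > go.py <<'E'
import sys
from h import *
from scipy.spatial.transform import Rotation as Ro
def to(t,yaw=None):
    s=r.get_state();R=Ro.from_quat(s['eef_rot']).as_matrix();d=R.T@(np.array(t)-s['tool_pos'])
    y=np.degrees(np.arctan2(R[1,1],R[0,1]))
    print('t',s['clock'],'pos',s['tool_pos'].round(4),'yawY',y.round(1),'tilt',R[:2,2].round(3),'units',(d/.025).round(2), '' if yaw is None else 'turnz units %.4f'%(((y-yaw+90)%180-90)/180),'F',s['contact_force'].round(1),'q7',s['q'][6].round(2))
if __name__=='__main__': to([float(v) for v in sys.argv[1:4]],*[float(v) for v in sys.argv[4:5]])
E
python3 go.py .5465 .3555 .26 74.2
```

```text
clock: 0.52
tool_pos: [0.2678, 0.4793, 0.261]
eef_rot: [0.141, 0.99, -0.0, -0.0]
contact_force: [1.1, -0.9, 0.1]
opening: 0.648
finger_force: 0.0
clock: 0.93
tool_pos: [0.3607, 0.3599, 0.261]
eef_rot: [0.141, 0.99, -0.0, -0.0]
contact_force: [0.8, -0.4, -0.0]
opening: 0.351
finger_force: 0.0
t 0.9333 pos [0.3607 0.3599 0.261 ] yawY 73.8 tilt [-0. -0.] units [-7.19  1.9   0.04] turnz units -0.0022 F [ 0.8 -0.4 -0. ] q7 0.24
```

```bash
python3 -m pendant '[[-0.9,0.24,0,0,0,0],[-0.9,0.24,0,0,0,0],[-0.9,0.24,0,0,0,0],[-0.9,0.24,0,0,0,0]]'; python3 -m pendant '[[-0.9,0.24,0,0,0,0],[-0.9,0.24,0,0,0,0],[-0.9,0.24,0,0,0,0],[-0.9,0.24,0,0,0,0]]' 
python3 go.py .5465 .3555 .176 74.2
python3 - <<'E'
from h import *
p,d=grab('wrist');cv2.imwrite('pics/w1.png',p);knobs('side',*grab('side'));knobs('top',*grab('top'))
E
```

```text
clock: 1.27
tool_pos: [0.4542, 0.3587, 0.261]
eef_rot: [0.141, 0.99, -0.0, -0.0]
contact_force: [0.0, 0.1, -0.1]
opening: 0.349
finger_force: 0.0
clock: 1.6
tool_pos: [0.5472, 0.3568, 0.2607]
eef_rot: [0.141, 0.99, -0.0, -0.0]
contact_force: [-0.4, 0.3, -0.1]
opening: 0.353
finger_force: 0.0
t 1.6 pos [0.5472 0.3568 0.2607] yawY 73.8 tilt [-0.001 -0.001] units [ 0.01 -0.05  3.39] turnz units -0.0022 F [-0.4  0.3 -0.1] q7 0.49
side [201. 150.] 48 med [0.545 0.357 0.19 ] min [0.541 0.35  0.171] max [0.555 0.368 0.208]
side [239. 153.] 52 med [0.598 0.249 0.199] min [0.594 0.242 0.18 ] max [0.608 0.256 0.217]
side [172. 166.] 56 med [0.431 0.33  0.19 ] min [0.426 0.324 0.169] max [0.435 0.34  0.207]
side [244. 190.] 341 med [0.487 0.09  0.183] min [0.467 0.074 0.168] max [0.54  0.145 0.208]
side [ 93. 305.] 844 med [ 0.014 -0.061  0.197] min [-0.026 -0.067  0.168] max [ 0.056 -0.031  0.225]
side [ 41. 313.] 165 med [-0.062 -0.014  0.198] min [-0.064 -0.033  0.168] max [-0.054  0.009  0.225]
top [318. 140.] 12 med [ 0.697 -0.011  0.205] min [ 0.689 -0.016  0.176] max [ 0.706 -0.007  0.221]
top [195. 175.] 62 med [0.598 0.248 0.208] min [0.595 0.243 0.178] max [0.606 0.258 0.218]
top [363. 216.] 218 med [ 0.527 -0.112  0.213] min [ 0.484 -0.163  0.185] max [ 0.599 -0.091  0.225]
top [250. 218.] 1546 med [0.511 0.122 0.208] min [0.467 0.077 0.168] max [0.559 0.171 0.214]
top [429. 229.] 61 med [ 0.513 -0.256  0.211] min [ 0.497 -0.292  0.199] max [ 0.526 -0.206  0.224]
top [152. 249.] 17 med [0.435 0.326 0.184] min [0.43  0.325 0.17 ] max [0.44  0.33  0.205]
```

View pics/w1.png

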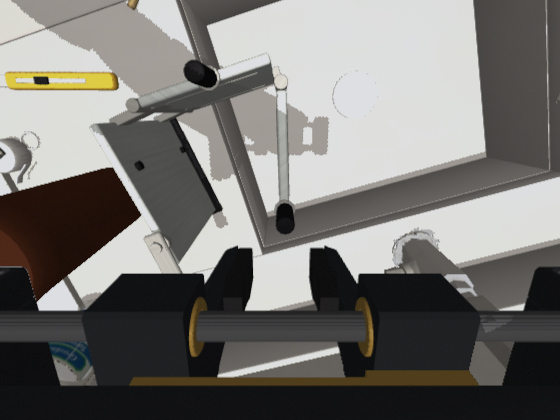

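The knob (285,215) lies in line with the gap between the fingers (centre ≈ 280). Descend and grip.

```bash
python3 -m pendant '[[0,-0.02,0.85,0,0,0],[0,-0.02,0.85,0,0,0],[0,0,0.85,0,0,0],[0,0,0.8,0,0,0],[0,0,0,0,0,0]]'; python3 -m pendant '[[0,0,0,0,0,0],[0,0,0,0,0,0],[0,0,0,0,0,0],[0,0,0,0,0,0],[0,0,0,0,0,0]]' -1 6;python3 go.py .5471 .3553 .176 74.2
```

```text
clock: 2.17
tool_pos: [0.5421, 0.3549, 0.1734]
eef_rot: [0.14, 0.99, -0.003, -0.004]
contact_force: [-0.8, -0.9, 0.3]
opening: 0.351
finger_force: 0.0
clock: 2.58
tool_pos: [0.5465, 0.3575, 0.179]
eef_rot: [0.141, 0.99, 0.001, 0.001]
contact_force: [0.4, 1.7, 4.0]
opening: 0.154
finger_force: 6.0
t 2.5833 pos [0.5465 0.3575 0.179 ] yawY 73.8 tilt [0.002 0.003] units [-0.05 -0.08  0.12] turnz units -0.0021 F [0.4 1.7 4. ] q7 0.46
```

```bash
for i in 1; do python3 -m pendant '[[0.015,-0.352,0,0,0,0.0278],[0.015,-0.352,0,0,0,0.0278],[0.015,-0.352,0,0,0,0.0278],[0.015,-0.352,0,0,0,0.0278],[0.015,-0.352,0,0,0,0.0278]]'; done
python3 - <<'E'
from fit2 import *
from go import to
p=p0.copy();p[4]-=np.radians(25);to([*model(p)['O'],.178],74.2-25)
E
```

```text
clock: 3.0
tool_pos: [0.5262, 0.3189, 0.179]
eef_rot: [0.354, 0.935, 0.002, 0.001]
contact_force: [0.1, 2.0, 2.4]
opening: 0.154
finger_force: 6.0
t 3.0 pos [0.5262 0.3189 0.179 ] yawY 48.5 tilt [0.003 0.003] units [-0.06 -0.06  0.04] turnz units -0.0038 F [0.1 2.  2.4] q7 0.15
```

```bash
python3 -m pendant '[[0.015,-0.352,0,0,0,0.0278],[0.015,-0.352,0,0,0,0.0278],[0.015,-0.352,0,0,0,0.0278],[0.015,-0.352,0,0,0,0.0278],[0.015,-0.352,0,0,0,0.0278]]';  python3 -m pendant '[[0.015,-0.352,0,0,0,0.0278],[0.015,-0.352,0,0,0,0.0278],[0.015,-0.352,0,0,0,0.0278],[0.015,-0.352,0,0,0,0.0278]]'
python3 - <<'E'
from fit2 import *
from go import to
p=p0.copy();p[4]=0;m=model(p);to([*m['O'],.178],-.6);print(m['O'])
knobs('side',*grab('side'))
E
```

```text
clock: 3.42
tool_pos: [0.4912, 0.2932, 0.179]
eef_rot: [0.548, 0.836, 0.003, 0.001]
contact_force: [1.4, 2.8, 2.7]
opening: 0.158
finger_force: 6.0
clock: 3.75
tool_pos: [0.4575, 0.285, 0.179]
eef_rot: [0.685, 0.728, 0.003, 0.0]
contact_force: [2.2, 3.3, 2.2]
opening: 0.154
finger_force: 6.0
t 3.75 pos [0.4575 0.285  0.179 ] yawY 3.5 tilt [0.005 0.004] units [-0.11 -0.35  0.04] turnz units 0.0227 F [2.2 3.3 2.2] q7 -0.43
[0.44889141 0.2818167 ]
side [238. 153.] 50 med [0.598 0.248 0.2  ] min [0.591 0.242 0.18 ] max [0.607 0.257 0.217]
side [189. 165.] 249 med [0.455 0.279 0.203] min [0.431 0.268 0.169] max [0.477 0.298 0.225]
side [173. 166.] 54 med [0.431 0.33  0.187] min [0.426 0.324 0.169] max [0.438 0.341 0.206]
side [244. 190.] 334 med [0.486 0.092 0.183] min [0.466 0.075 0.168] max [0.541 0.146 0.207]
side [ 93. 305.] 842 med [ 0.014 -0.061  0.196] min [-0.021 -0.066  0.168] max [ 0.056 -0.033  0.225]
side [ 42. 313.] 189 med [-0.061 -0.015  0.195] min [-0.064 -0.034  0.168] max [-0.053  0.01   0.225]
```

```bash
python3 -m pendant '[[0,-0.2,0,0,0,0.022],[0,-0.15,0,0,0,0],[0,-0.1,0,0,0,0],[0,-0.1,0,0,0,0],[0,0,0,0,0,0]]';python3 go.py .4489 .2818 .178 -.6
```

```text
clock: 4.22
tool_pos: [0.4486, 0.2849, 0.179]
eef_rot: [0.708, 0.706, 0.006, 0.003]
contact_force: [12.2, 1.6, -5.8]
opening: 0.234
finger_force: 6.0
t 4.2167 pos [0.4486 0.2849 0.179 ] yawY -0.2 tilt [0.013 0.005] units [-0.13  0.01  0.04] turnz units 0.0023 F [12.2  1.6 -5.8] q7 -0.48
```

```bash
python3 -m pendant '[[0,0.1,0,0,0,0],[0,0.05,0,0,0,0],[0,0,0,0,0,0],[0,0,-0.5,0,0,0],[0,0,-1,0,0,0]]' -0.3; python3 -m pendant '[[0,0,-1,0,0,0],[0,0,-1,0,0,0],[0,0,0,0,0,0],[0,0,0,0,0,0]]'; python3 go.py .4489 .2818 .178 -.6
python3 - <<'E'
from h import *
p,d=grab('side');knobs('side',p,d);W=cloud('side',p,d)
cv2.imwrite('pics/s2.png',cv2.resize(p[120:250,130:280],None,fx=4,fy=4,interpolation=2))
knobs('top',*grab('top'))
E
```

```text
clock: 4.63
tool_pos: [0.444, 0.2821, 0.2131]
eef_rot: [0.708, 0.706, -0.003, -0.001]
contact_force: [0.9, -0.3, -0.7]
opening: 0.351
finger_force: 0.0
clock: 4.97
tool_pos: [0.4459, 0.2835, 0.2659]
eef_rot: [0.708, 0.706, 0.001, -0.0]
contact_force: [-0.7, -0.2, -0.4]
opening: 0.348
finger_force: 0.0
t 4.9667 pos [0.4459 0.2835 0.2659] yawY -0.2 tilt [0.001 0.001] units [-0.07  0.12  3.51] turnz units 0.0023 F [-0.7 -0.2 -0.4] q7 -0.51
side [238. 153.] 51 med [0.599 0.249 0.2  ] min [0.595 0.24  0.181] max [0.605 0.26  0.218]
side [172. 166.] 57 med [0.431 0.331 0.191] min [0.426 0.322 0.169] max [0.439 0.341 0.207]
side [188. 170.] 52 med [0.449 0.28  0.189] min [0.443 0.274 0.168] max [0.455 0.291 0.207]
side [244. 190.] 340 med [0.487 0.091 0.183] min [0.466 0.076 0.168] max [0.54  0.15  0.206]
side [ 93. 305.] 849 med [ 0.014 -0.061  0.197] min [-0.022 -0.067  0.168] max [ 0.056 -0.032  0.225]
side [ 42. 313.] 197 med [-0.061 -0.016  0.198] min [-0.064 -0.038  0.169] max [-0.05   0.01   0.224]
top [ 86. 123.] 215 med [0.702 0.503 0.198] min [0.697 0.497 0.168] max [0.722 0.524 0.225]
top [317. 140.] 16 med [ 0.695 -0.009  0.212] min [ 0.689 -0.016  0.173] max [ 0.706 -0.006  0.223]
top [195. 175.] 62 med [0.599 0.248 0.209] min [0.595 0.243 0.178] max [0.606 0.258 0.218]
top [365. 218.] 241 med [ 0.522 -0.113  0.212] min [ 0.484 -0.196  0.185] max [ 0.599 -0.091  0.225]
top [249. 218.] 1545 med [0.511 0.122 0.208] min [0.467 0.077 0.169] max [0.559 0.171 0.214]
top [444. 226.] 16 med [ 0.522 -0.282  0.216] min [ 0.519 -0.291  0.204] max [ 0.525 -0.271  0.225]
top [422. 231.] 61 med [ 0.508 -0.237  0.213] min [ 0.494 -0.273  0.199] max [ 0.518 -0.198  0.224]
top [173. 242.] 56 med [0.45  0.279 0.201] min [0.446 0.275 0.168] max [0.456 0.288 0.207]
```

View pics/s2.png

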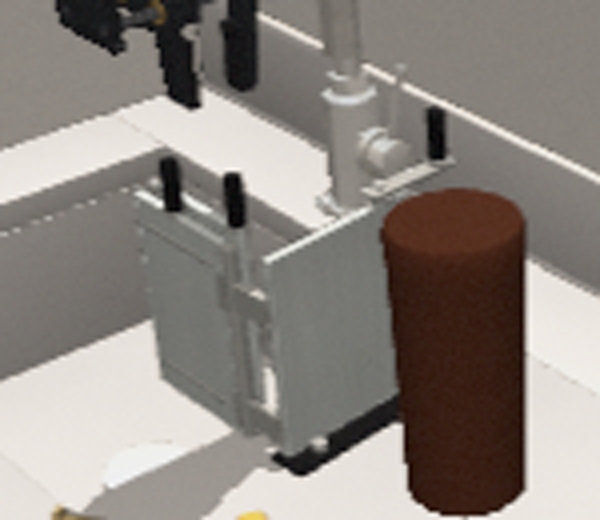

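```bash
python3 -m pendant '[[0.95,-0.29,0,0,0,0],[0.95,-0.29,0,0,0,0],[0,0,0.0,0,0,0],[0,0,0,0,0,0]]'; python3 go.py .4317 .331 .178 -.6
```

```text
clock: 5.4
tool_pos: [0.4299, 0.3318, 0.2633]
eef_rot: [0.707, 0.707, -0.002, -0.0]
contact_force: [0.4, -0.0, -0.0]
opening: 0.35
finger_force: 0.0
t 5.4 pos [0.4299 0.3318 0.2633] yawY -0.0 tilt [-0.003 -0.002] units [-0.03  0.08  3.41] turnz units 0.0033 F [ 0.4 -0.  -0. ] q7 -0.59
```

```bash
python3 -m pendant '[[-0.03,0.06,0.85,0,0,0],[0,0,0.85,0,0,0],[0,0,0.85,0,0,0],[0,0,0.75,0,0,0],[0,0,0,0,0,0]]'; python3 -m pendant '[[0,0,0,0,0,0],[0,0,0,0,0,0],[0,0,0,0,0,0],[0,0,0,0,0,0],[0,0,0,0,0,0]]' -1 12;python3 go.py .4317 .331 .178 -.6
```

```text
clock: 5.82
tool_pos: [0.431, 0.3271, 0.1787]
eef_rot: [0.709, 0.705, -0.004, -0.0]
contact_force: [0.2, -0.1, 0.5]
opening: 0.354
finger_force: 0.0
clock: 6.23
tool_pos: [0.4338, 0.3302, 0.1835]
eef_rot: [0.709, 0.706, 0.001, 0.0]
contact_force: [1.3, -1.3, 2.4]
opening: 0.153
finger_force: 12.0
t 6.2333 pos [0.4338 0.3302 0.1835] yawY -0.2 tilt [0.002 0.001] units [ 0.03 -0.08  0.22] turnz units 0.0020 F [ 1.3 -1.3  2.4] q7 -0.56
```

```bash
python3 -m pendant '[[-0.01,0.223,0.05,0,0,0.0278],[-0.01,0.223,0.05,0,0,0.0278],[-0.01,0.223,0.05,0,0,0.0278],[-0.01,0.223,0.05,0,0,0.0278],[-0.01,0.223,0,0,0,0.0278]]'
python3 - <<'E'
from fit2 import *
from go import to
p=p0.copy();p[4]=0;p[3]-=np.radians(25);m=model(p);to([*m['M'],.178],-.6-25)
knobs('side',*grab('side'))
E
```

```text
clock: 6.65
tool_pos: [0.4603, 0.3255, 0.18]
eef_rot: [0.845, 0.534, 0.001, -0.001]
contact_force: [-5.3, 0.4, 15.0]
opening: 0.154
finger_force: 12.0
t 6.65 pos [0.4603 0.3255 0.18  ] yawY -25.4 tilt [0.001 0.004] units [-0.02 -0.07  0.08] turnz units 0.0009 F [-5.3  0.4 15. ] q7 -0.83
side [238. 153.] 51 med [0.598 0.248 0.2  ] min [0.592 0.24  0.18 ] max [0.604 0.257 0.218]
side [184. 163.] 259 med [0.457 0.32  0.197] min [0.434 0.266 0.169] max [0.476 0.332 0.225]
side [243. 190.] 334 med [0.485 0.092 0.183] min [0.467 0.076 0.168] max [0.541 0.145 0.208]
side [ 93. 306.] 872 med [ 0.014 -0.061  0.197] min [-0.026 -0.066  0.168] max [ 0.056 -0.032  0.225]
side [ 42. 313.] 193 med [-0.061 -0.016  0.198] min [-0.064 -0.04   0.168] max [-0.05   0.01   0.225]
```

```bash
python3 -m pendant '[[-0.01,0.223,0,0,0,0.0278],[-0.01,0.223,0,0,0,0.0278],[-0.01,0.223,0,0,0,0.0278],[-0.01,0.223,0,0,0,0.0278],[-0.01,0.223,0,0,0,0.0278]]';python3 -m pendant '[[-0.01,0.223,0,0,0,0.0278],[-0.01,0.223,0,0,0,0.0278],[-0.01,0.223,0,0,0,0.0278],[-0.01,0.223,0,0,0,0.0278],[-0.01,0.223,0,0,0,0.0278]]'
python3 - <<'E'
from fit2 import *
from go import to
p=p0.copy();p[4]=0;p[3]=0;m=model(p);to([*m['M'],.178],-.6-83.3);print(m['M'],m['O'])
E
```

```text
clock: 7.12
tool_pos: [0.4819, 0.309, 0.18]
eef_rot: [0.941, 0.339, 0.001, -0.002]
contact_force: [-5.0, 1.2, 15.3]
opening: 0.152
finger_force: 12.0
clock: 7.53
tool_pos: [0.4943, 0.285, 0.18]
eef_rot: [0.992, 0.127, 0.0, -0.003]
contact_force: [-4.6, 2.9, 15.9]
opening: 0.152
finger_force: 12.0
t 7.5333 pos [0.4943 0.285  0.18  ] yawY -75.4 tilt [0.    0.006] units [-0.1   0.4   0.08] turnz units 0.0472 F [-4.6  2.9 15.9] q7 -1.37
[0.49439107 0.27478207] [0.44658067 0.25158367]
```

```bash
python3 -m pendant '[[-0.01,0.22,0,0,0,0.0278],[0,0.15,0,0,0,0.018],[0,0.12,0,0,0,0],[0,0.12,0,0,0,0],[0,0,0,0,0,0]]';  python3 - <<'E'
from fit2 import *
from go import to
p=p0.copy();p[4]=0;p[3]=0;m=model(p);to([*m['M'],.178],-.6-83.3)
knobs('side',*grab('side'))
E
```

```text
clock: 7.95
tool_pos: [0.496, 0.2768, 0.1799]
eef_rot: [0.998, 0.06, 0.0, -0.007]
contact_force: [-6.2, 14.7, 13.3]
opening: 0.15
finger_force: 11.9
t 7.95 pos [0.496  0.2768 0.1799] yawY -83.1 tilt [-0.     0.014] units [-0.07  0.07  0.07] turnz units 0.0043 F [-6.2 14.7 13.3] q7 -1.45
side [239. 153.] 51 med [0.598 0.248 0.199] min [0.592 0.242 0.181] max [0.606 0.256 0.217]
side [202. 161.] 212 med [0.491 0.275 0.204] min [0.482 0.25  0.169] max [0.505 0.299 0.225]
side [194. 174.] 54 med [0.447 0.25  0.188] min [0.443 0.244 0.169] max [0.454 0.26  0.207]
side [244. 190.] 337 med [0.487 0.09  0.183] min [0.465 0.075 0.168] max [0.538 0.142 0.207]
side [ 93. 305.] 849 med [ 0.014 -0.061  0.196] min [-0.027 -0.066  0.168] max [ 0.057 -0.03   0.225]
side [ 42. 313.] 187 med [-0.061 -0.015  0.196] min [-0.064 -0.034  0.168] max [-0.053  0.007  0.225]
```

```bash
python3 -m pendant '[[0,0.1,0,0,0,0],[0,0,0,0,0,0]]'; python3 -m pendant '[[0,-0.25,0,0,0,0],[0,0,0,0,0,0],[0,0,0,0,0,0],[0,0,-0.8,0,0,0],[0,0,-1,0,0,0]]' -0.3; python3 -m pendant '[[0,0,-1,0,0,0],[0,0,-1,0,0,0],[0,0,0,0,0,0],[0,0,0,0,0,0]]'
python3 - <<'E'
from fit2 import *
from go import to
to([.598,.2495,.19],95.85)
knobs('side',*grab('side'))
E
```

```text
clock: 8.17
tool_pos: [0.496, 0.2767, 0.1798]
eef_rot: [0.998, 0.061, 0.0, -0.009]
contact_force: [-5.7, 18.6, 13.0]
opening: 0.155
finger_force: 11.9
clock: 8.58
tool_pos: [0.4954, 0.2692, 0.2213]
eef_rot: [0.998, 0.056, -0.002, 0.002]
contact_force: [0.4, 0.3, 0.5]
opening: 0.35
finger_force: 0.0
clock: 8.92
tool_pos: [0.4975, 0.27, 0.2734]
eef_rot: [0.998, 0.056, 0.001, -0.0]
contact_force: [-1.1, 0.1, 0.5]
opening: 0.349
finger_force: 0.0
t 8.9167 pos [0.4975 0.27   0.2734] yawY -83.6 tilt [0.002 0.   ] units [3.9  1.26 3.34] turnz units 0.0029 F [-1.1  0.1  0.5] q7 -1.54
side [238. 153.] 51 med [0.598 0.249 0.2  ] min [0.594 0.242 0.18 ] max [0.604 0.256 0.219]
side [203. 165.] 49 med [0.494 0.274 0.189] min [0.49  0.27  0.169] max [0.5   0.281 0.206]
side [194. 174.] 55 med [0.448 0.25  0.19 ] min [0.442 0.24  0.169] max [0.454 0.262 0.208]
side [244. 190.] 343 med [0.487 0.09  0.184] min [0.466 0.075 0.168] max [0.54  0.153 0.207]
side [ 92. 306.] 915 med [ 0.011 -0.061  0.196] min [-0.027 -0.067  0.168] max [ 0.056 -0.032  0.225]
side [ 42. 313.] 204 med [-0.061 -0.017  0.198] min [-0.064 -0.038  0.169] max [-0.05   0.011  0.225]
side [ 53. 321.] 9 med [-0.051 -0.035  0.186] min [-0.054 -0.04   0.177] max [-0.05  -0.03   0.193]
```

```bash
python3 -m pendant '[[0.98,0.31,0,0,0,0.003],[0.98,0.31,0,0,0,0],[0.98,0.32,0,0,0,0],[0.96,0.32,0,0,0,0],[0,0,0,0,0,0]]'; python3 -m pendant '[[0,0,0,0,0,0],[0,0,0,0,0,0]]'; python3 go.py .598 .2495 .189 95.85
```

```text
clock: 9.38
tool_pos: [0.6004, 0.2465, 0.2705]
eef_rot: [0.999, 0.05, 0.001, 0.002]
contact_force: [-0.9, -1.1, 0.1]
opening: 0.352
finger_force: 0.0
clock: 9.55
tool_pos: [0.5955, 0.2499, 0.2709]
eef_rot: [0.999, 0.052, -0.002, 0.0]
contact_force: [-0.8, -0.8, 0.4]
opening: 0.351
finger_force: 0.0
t 9.55 pos [0.5955 0.2499 0.2709] yawY -84.1 tilt [-0.004 -0.001] units [0.11 0.03 3.27] turnz units 0.0003 F [-0.8 -0.8  0.4] q7 -1.5
```

```bash
python3 -m pendant '[[0.05,0.03,0.85,0,0,0],[0,0,0.85,0,0,0],[0,0,0.85,0,0,0],[0,0,0.72,0,0,0],[0,0,0,0,0,0]]'; python3 -m pendant '[[0,0,0,0,0,0],[0,0,0,0,0,0],[0,0,0,0,0,0],[0,0,0,0,0,0],[0,0,0,0,0,0]]' -1 6;python3 go.py .598 .2495 .189 95.85
```

```text
clock: 9.97
tool_pos: [0.5939, 0.2501, 0.1866]
eef_rot: [0.999, 0.052, -0.004, 0.001]
contact_force: [-0.7, 1.0, -0.8]
opening: 0.348
finger_force: 0.0
clock: 10.38
tool_pos: [0.5988, 0.2499, 0.1921]
eef_rot: [0.999, 0.052, 0.001, -0.001]
contact_force: [-1.4, 0.1, 3.5]
opening: 0.154
finger_force: 6.0
t 10.3833 pos [0.5988 0.2499 0.1921] yawY -84.0 tilt [0.002 0.001] units [-0.03  0.01  0.12] turnz units 0.0006 F [-1.4  0.1  3.5] q7 -1.44
```

```bash
python3 -m pendant '[[-0.008,-0.192,0,0,0,-0.0278],[-0.008,-0.192,0,0,0,-0.0278],[-0.008,-0.192,0,0,0,-0.0278],[-0.008,-0.192,0,0,0,-0.0278],[-0.008,-0.192,0,0,0,-0.0278]]'
python3 - <<'E'
from fit2 import *
from go import to
p=p0.copy();p[5]-=np.radians(25);m=model(p);to([*m['K'],.189],95.85+25)
E
```

```text
clock: 10.8
tool_pos: [0.5927, 0.2716, 0.1921]
eef_rot: [0.963, 0.269, 0.002, 0.001]
contact_force: [1.4, -0.6, 1.5]
opening: 0.154
finger_force: 6.0
t 10.8 pos [0.5927 0.2716 0.1921] yawY -58.8 tilt [ 0.005 -0.   ] units [-0.08 -0.07  0.12] turnz units 0.0017 F [ 1.4 -0.6  1.5] q7 -1.13
```

```bash
python3 -m pendant '[[-0.015,-0.192,0,0,0,-0.0278],[-0.015,-0.192,0,0,0,-0.0278],[-0.015,-0.192,0,0,0,-0.0278],[-0.008,-0.192,0,0,0,-0.0278],[-0.008,-0.192,0,0,0,-0.0278]]'; python3 -m pendant '[[-0.008,-0.192,0,0,0,-0.0278],[-0.008,-0.192,0,0,0,-0.0278],[-0.008,-0.192,0,0,0,-0.0278],[-0.008,-0.192,0,0,0,-0.0278],[-0.008,-0.192,0,0,0,-0.0278]]';python3 - <<'E'
from fit2 import *
from go import to
p=p0.copy();p[5]=0;m=model(p);to([*m['K'],.189],6.1);print(m['K'])
E
```

```text
clock: 11.22
tool_pos: [0.5766, 0.2895, 0.1922]
eef_rot: [0.882, 0.471, 0.003, 0.001]
contact_force: [2.8, -0.3, 0.1]
opening: 0.158
finger_force: 6.0
clock: 11.63
tool_pos: [0.554, 0.2984, 0.1921]
eef_rot: [0.759, 0.651, 0.003, 0.001]
contact_force: [2.8, 0.1, 0.3]
opening: 0.151
finger_force: 6.0
t 11.6333 pos [0.554  0.2984 0.1921] yawY -8.8 tilt [0.005 0.002] units [-0.1  -0.67  0.12] turnz units -0.0826 F [2.8 0.1 0.3] q7 -0.52
[0.53712364 0.29844486]
```

```bash
python3 -m pendant '[[-0.01,-0.192,0,0,0,-0.0278],[-0.01,-0.192,0,0,0,-0.0278],[-0.01,-0.192,0,0,0,-0.0278],[0,-0.12,0,0,0,0],[0,0,0,0,0,0]]';python3 go.py .5371 .2984 .189 6.1
```

```text
clock: 12.05
tool_pos: [0.5402, 0.2985, 0.1923]
eef_rot: [0.669, 0.743, 0.006, 0.003]
contact_force: [11.0, 2.4, -6.9]
opening: 0.159
finger_force: 6.0
t 12.05 pos [0.5402 0.2985 0.1923] yawY 5.9 tilt [0.013 0.004] units [ 0.01 -0.12  0.13] turnz units -0.0009 F [11.   2.4 -6.9] q7 -0.34
```

```bash
python3 -m pendant '[[0,-0.1,0,0,0,0],[0,0,0,0,0,0]]'; python3 go.py .5371 .2984 .189 6.1; python3 -m pendant '[[0,0.15,0,0,0,0],[0,0,0,0,0,0],[0,0,0,0,0,0],[0,0,-0.8,0,0,0],[0,0,-1,0,0,0]]' -0.3; python3 -m pendant '[[0,0,-1,0,0,0],[0,0,-1,0,0,0],[-0.8,0,-1,0,0,0],[-0.8,0,-0.5,0,0,0],[0,0,0,0,0,0]]'
python3 - <<'E'
from fit2 import *
from go import to
p=p0.copy();p[3:]=0;m=model(p);print(m)
p,d=grab('side');knobs('side',p,d)
cv2.imwrite('pics/s3.png',cv2.resize(p[120:300,130:330],None,fx=3.3,fy=3.3,interpolation=2))
p,d=grab('top');knobs('top',p,d);W=cloud('top',p,d)
m=(W[...,2]>.172)&(W[...,2]<.180)&(W[...,1]>.225)&(W[...,1]<.33)&(W[...,0]>.51)&(W[...,0]<.57);q=W[m][:,:2];print('bar',len(q));
if len(q)>9:
    e=np.linalg.svd(q-q.mean(0))[2][0];print(q.mean(0),np.degrees(np.arctan2(e[1],e[0]))%180,'want',96.1)
E
```

```text
clock: 12.22
tool_pos: [0.5382, 0.2983, 0.1923]
eef_rot: [0.67, 0.743, 0.006, 0.004]
contact_force: [13.0, 2.0, -5.4]
opening: 0.205
finger_force: 6.0
t 12.2167 pos [0.5382 0.2983 0.1923] yawY 5.9 tilt [0.013 0.004] units [ 0.01 -0.05  0.13] turnz units -0.0011 F [13.   2.  -5.4] q7 -0.34
clock: 12.63
tool_pos: [0.5335, 0.2972, 0.2343]
eef_rot: [0.669, 0.743, -0.003, -0.001]
contact_force: [-0.1, -0.4, -0.3]
opening: 0.353
finger_force: 0.0
clock: 13.05
tool_pos: [0.5421, 0.2535, 0.3269]
eef_rot: [0.671, 0.741, 0.002, 0.002]
contact_force: [0.1, -0.0, 0.1]
opening: 0.352
finger_force: 0.0
{'O': array([0.44658067, 0.25158367]), 'M': array([0.49439107, 0.27478207]), 'K': array([0.53712364, 0.29844486]), 'oh': array([0.54701169, 0.26228927]), 'mh': array([0.43075161, 0.26799833]), 'kh': array([0.54295342, 0.2437547 ]), 'c': array([0.50119002, 0.23930287]), 'R': array([[ 0.99436655, -0.10599605],
       [ 0.10599605,  0.99436655]])}
side [210. 154.] 51 med [0.537 0.3   0.201] min [0.533 0.289 0.181] max [0.544 0.308 0.218]
side [203. 165.] 48 med [0.495 0.275 0.187] min [0.49  0.268 0.16
[... 161 characters left out ...]
3] min [0.468 0.075 0.168] max [0.539 0.15  0.207]
side [ 93. 305.] 858 med [ 0.014 -0.061  0.197] min [-0.025 -0.067  0.168] max [ 0.056 -0.032  0.225]
side [ 41. 312.] 170 med [-0.061 -0.015  0.198] min [-0.064 -0.032  0.169] max [-0.053  0.007  0.225]
top [317. 140.] 13 med [ 0.696 -0.01   0.209] min [ 0.69  -0.016  0.174] max [ 0.706 -0.007  0.224]
top [362. 215.] 176 med [ 0.528 -0.111  0.212] min [ 0.487 -0.141  0.187] max [ 0.6   -0.091  0.225]
top [250. 218.] 1530 med [0.511 0.122 0.208] min [0.468 0.077 0.168] max [0.559 0.168 0.214]
top [187. 244.] 57 med [0.449 0.249 0.203] min [0.444 0.245 0.169] max [0.456 0.257 0.209]
bar 153
[0.54496156 0.25893031] 100.04982093936242 want 96.1
```

View pics/s3.png

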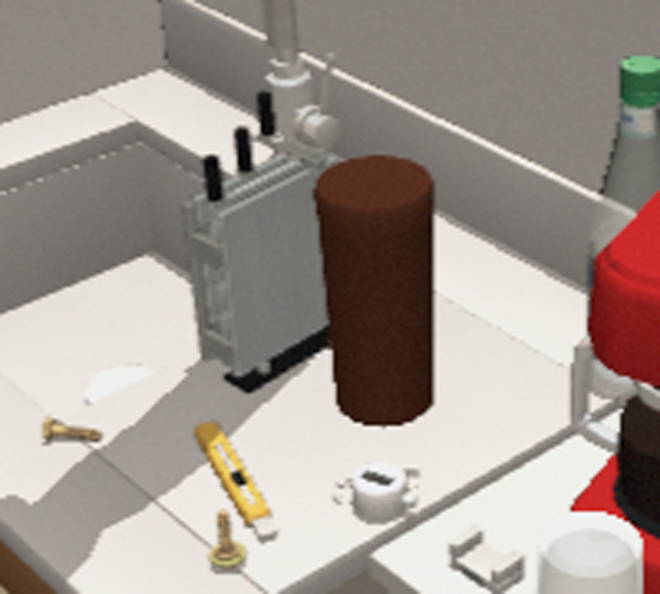

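The picture shows all three leaves folded parallel, with the keeper across them and the other objects where they were. The knobs measure within 2 mm of their closed positions.

```bash
python3 -c "
from plant import r
print(r.finish_job())"
```

```text
the job is handed in; nothing more can be done
None
```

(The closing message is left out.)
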